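# Fill a jar with onion sets through the bench hopper and hold its sprung gate open

### The arm

A 6-joint arm with a two-finger parallel gripper is mounted at the origin on the work surface. World frame = base frame: x ahead of the robot, y to its left, z up, the work surface at z = 0. Lengths are in m, angles in rad, forces in N, time in s.
With the tool pointing down it reaches from about 0.375 to 0.75 m from the base axis. Payload 9 kg.
Tool frame: the origin (TCP) lies where the fingers leave the gripper's body, on its centre line; the fingertips stand 73 mm ahead of it and the grasp point (between the pads) lies 54 mm ahead of it; z points along the fingers, y is the line along which they close (so a half turn about z gives the same grasp; the last joint's range is limited). The gripper opens to 85 mm and grips with 20 to 120 N. Pads are 22 mm wide; open, the fingers measure 114 mm over their backs; the gripper's body (76 mm by 85 mm) begins 54 mm behind the grasp point. The pads swing forward as they close: fully open they stand 13 mm farther back than shut.
Start: joints at [-1.366, 0.104, 0.097, 1.564, 0, 1.353], TCP at [0.246, -0.547, 0.304] pointing down, gripper open.
Joint ranges: [-2.99, 2.99], [-0.84, 1.86], [-1.1, 1.16], [-1.84, 2.11], [-1.51, 1.56], [-3.14, 3.14]. Speed limits (rad/s): [2.22, 2.22, 2.57, 3.14, 3.14, 3.14].

### API

Orientations are given as a unit quaternion [w, x, y, z].
In Python, from cell import arm, eyes, job_done gives the robot as it stands. The module is installed in compiled form; this text tells all that it offers.
- The arm moves only by the tool apply_moves, never from a script. Its argument "motion" is a list of rows, each a list of 5 numbers: the shift along the world's x, y, z in mm, then the turn about the world's z in degrees, then the closure in counts, from 0 (fully open) to 255 (shut). A call has 1 to 10 rows; each row shifts and turns the commanded pose from where the row before left it; what a row does not reach is not made up. A row lasts 1/8 s, in which the tool goes at most 62.5 mm and 10.7 degrees, less where a joint would pass 70% of its speed; a pose out of reach is approached as far as the arm can. A call is refused whole if a number of a shift passes 62.5 or a number of a turn 10.7, either way. A call with a gripper value outside its range is refused whole. The fingers move at their own pace and stop on an object; "newtons" is the grip in N (left out, the last holds). Time passes only in rows, so rows that do not move let the fingers close. It gives the time, the measured TCP pose, the force, the opening and the grip force at its end, in the units of the state.
- arm.sense(): the state, without advancing time (a new reading comes with each control period).
- eyes.capture(name): name is "side" or "top" or "wrist"; returns (picture, depth): 420x560x3 uint8, red, green, blue; 420x560 float32, m along the optical axis (not along the pixel's ray), 0 where there is no reading.
- eyes.calibration(name): a dict with "vfov" (degrees; the focal length in pixels is half the picture's height over the tangent of half this angle, whatever the lens; pixels are square), "cx", "cy" (the principal point, pixels), "world_from_camera" (4x4, takes a point from camera to world coordinates). Camera axes: x right, y down, z forward; pixel columns grow to the right and rows downward; lengths in m; the calibration is good to about 2 mm. A picture is of the moment at which its call begins: read the wrist's pose just before it. calibration takes no time and is no camera call; for the wrist camera it gives the pose at the moment of the call.
- job_done(): hands the job in; it is judged then, once.
Trained networks look in the newest picture that a camera, given by its name, has taken for a name from the list of things; names that differ only in an ending like _2 or _b are one class to them, and where a whole thing is asked for, a point or a joint stands for the part that bears it (a point fixed in the world has none). Each returns a list of dicts, best first, with "conf" (0 to 1); they miss things now and then, are a little off and sometimes report something else, mostly with a low value. They report only what shows in the picture. A call takes as long as a camera call. They do not tell look-alikes from the thing itself.
- eyes.find_in(name, camera): "uv" ([column, row] in pixels, amid what is visible of it).
- eyes.trace(name, camera): "region" (420x560 bool, what is visible of it) and "uv" ([column, row] in pixels, amid what is visible of it).
The state is a dict: "clock": time; "joints": joint angles; "qd": joint speeds; "tau": joint torques, N m; "tool_pos": TCP position; "eef_rot": TCP orientation; "force": force on the tool from outside, world axes, zero at the start; "wrist_torque": the same for the moment, N m; "gripper_width": finger opening in m; "grip_force": force on a finger pad.
Only numpy, scipy, OpenCV 4.12 (cv2) and the standard library are available. Lean on these libraries where they do the work, as an engineer would, in place of code of your own. Each camera call takes 0.05 s, during which the arm holds its last target. There are 200 camera calls.

### The job

Tip all eight onion sets from the scoop into the funnel of the filling hopper while its gate is shut, and set the empty scoop back down level on the bench. Then press the gate's grip bar down until the gate stands 45 degrees open, so that all the sets run into the jar below, and finish while still holding it there with the gripper: the gate springs shut if it is let go. Leave the jar where it stands and do not disturb the pot, the spare jar, the garlic or the trowel.

Things in the scene. Friction and masses are not known exactly. Their poses are not given: they have to be found in the camera images.
- hopper: Filling hopper fixed to the bench: round sheet-steel funnel on four 10 mm rods that stand at x = +-56, y = +-68 mm and reach the rim. Origin on the bench under the funnel's axis; -x is its front (faces about to the robot), z up. A flap gate closes the throat from below; two cheek plates and a sloping front plate around it end 92 mm above the bench.
- hopper_mouth (a point): Centre of the funnel's rim: rim 166 mm across, 226 mm above the bench. The steel cone narrows, 51 degrees steep, to a throat 60 mm wide inside at 150 to 164 mm height.
- hopper_outlet (a point): Middle of the outlet under the gate, where the sets come out when the gate is open: 38 mm in front of the funnel's axis, 92 mm above the bench, right above the jar.
- gate (a joint): Angle by which the gate is open: 0 shut, 0.785 is 45 degrees, stop at 0.95. Flap, yoke and grip bar are one rigid piece on a shaft. Shut, the yoke rises 20 degrees above level from the shaft forward to the bar; pressing the bar down opens it, so 45 degrees open the yoke slopes 25 degrees below level. Springs shut it from any angle: at the bar about 2 to 3 N to begin, 5 N at 45 degrees.
- gate_bar (a point): Middle of the gate's grip bar: level round wooden bar 16 mm thick along the hopper's y, 96 mm free between the flat yoke arms, 220 mm from the shaft. Shut: 171 mm in front of the funnel's axis, 220 mm above the bench; 45 degrees open: 163 mm in front, 52 mm above the bench. Free above, about 80 mm in front of the funnel's rim.
- gate_hinge (a point): Middle of the gate's shaft: 36 mm behind the funnel's axis (hopper +x), 145 mm above the bench; the shaft runs along the hopper's y.
- jar: Open glass jar, 84 mm across, 85 mm high, 72 mm wide inside at the mouth, about 0.3 kg, loose, standing on the bench under the hopper's outlet. Origin at the centre of its underside.
- scoop: Cast aluminium feed scoop, about 0.22 kg, level on the bench, eight onion sets in it. Origin on its underside; x points out of its open nose, z up. Pan x -57 to +71 mm, 84 mm wide, back and sides 36 to 48 mm high; floor 3 mm thick, flat to x = +20 mm, then rising 15 degrees to the lip. Held level the sets stay in; they roll out once the nose is tipped down past 15 degrees, all by about 55.
- scoop_grip (a point): Middle of the scoop's bar handle, in the scoop's frame x = -17, z = +85 mm (bar centre). The bar runs along the scoop's x from -59 to +25 mm, 18 mm wide, 16 mm tall, on a post at the back and a thin bow at x = +21 mm; free at both sides and above.
- scoop_lip (a point): Middle of the scoop's pouring lip, in its frame x = +70, z = +17 mm.
- set1: One of the eight onion sets: small golden-brown round bulb, 20 mm thick with a short pointed neck, 10 g, rolls freely. Origin at the middle of the bulb.
- set2: One of the eight onion sets: small golden-brown round bulb, 20 mm thick with a short pointed neck, 10 g, rolls freely. Origin at the middle of the bulb.
- set3: One of the eight onion sets: small golden-brown round bulb, 20 mm thick with a short pointed neck, 10 g, rolls freely. Origin at the middle of the bulb.
- set4: One of the eight onion sets: small golden-brown round bulb, 20 mm thick with a short pointed neck, 10 g, rolls freely. Origin at the middle of the bulb.
- set5: One of the eight onion sets: small golden-brown round bulb, 20 mm thick with a short pointed neck, 10 g, rolls freely. Origin at the middle of the bulb.
- set6: One of the eight onion sets: small golden-brown round bulb, 20 mm thick with a short pointed neck, 10 g, rolls freely. Origin at the middle of the bulb.
- set7: One of the eight onion sets: small golden-brown round bulb, 20 mm thick with a short pointed neck, 10 g, rolls freely. Origin at the middle of the bulb.
- set8: One of the eight onion sets: small golden-brown round bulb, 20 mm thick with a short pointed neck, 10 g, rolls freely. Origin at the middle of the bulb.
- label_pot: Bystander: clay pot 112 mm across and 100 mm high with wooden labels standing in it up to about 150 mm. Origin at the centre of its underside.
- spare_jar: Bystander: a second, empty jar like the one under the hopper, but standing alone in the open. Origin at the centre of its underside.
- garlic: Bystander: garlic bulb 48 mm thick standing on its root, with a stalk up to 140 mm. Origin at the centre of its underside.
- trowel: Bystander: hand trowel 275 mm long lying flat, blade to its +x. Origin on the bench 130 mm from the handle's end.
Things that resemble listed ones, but are neither listed nor needed, are in the scene too. Leave any pink look-alike of the jar alone.

How it is judged:
By the outcome, as a careful person would: the job done as asked, in the order asked, and still so for the second after the job is handed in, while the arm keeps its last pose, push and grip.
It also fails if it takes over 72 s, if anything falls off the work surface, if the arm or the gripper's body presses on something with over 40 N, if the wrist force passes 120 N, or if a joint passes its speed limit or range.

## Working session

There is one attempt and no reset: what is moved stays moved. The work goes in short steps, Python scripts to look and compute and a tool call to move; the robot and the scene stay as the last step left them, time stands still between calls to the robot, and variables do not carry over. Pictures are saved under pics/ and viewed, at most 10 in all, crops included, and the job is handed in when it is done.

Besides the shell and the picture viewer there is one more tool, called after ">>>" by a JSON object that holds its "method" and its "body", one argument or row to a line. apply_moves: Moves the arm, as the interface text tells. Its arguments: {"type":"object","properties":{"motion":{"type":"array","items":{"type":"array","items":{"type":"number"}}},"newtons":{"type":"number"}},"required":["motion"]}

```bash
mkdir -p pics; cat > h.py <<'E'
import numpy as np, cv2
from cell import arm, eyes, job_done
def cap(n):
    p,d=eyes.capture(n); return p,d,eyes.calibration(n)
def pts(d,c):
    f=d.shape[0]/2/np.tan(np.radians(c["vfov"])/2)
    v,u=np.mgrid[:d.shape[0],:d.shape[1]]
    P=np.stack([(u-c["cx"])*d/f,(v-c["cy"])*d/f,d,np.ones_like(d)],-1)
    W=(P@np.array(c["world_from_camera"]).T)[...,:3]; W[d<=0]=np.nan
    return W
def save(n,p): cv2.imwrite("pics/"+n+".png",cv2.cvtColor(p,cv2.COLOR_RGB2BGR))
E
python3 - <<'E'
from h import *
np.set_printoptions(precision=3,suppress=True)
ims=[]
for n in("top","side"):
    p,d,c=cap(n); W=pts(d,c); ims.append(p)
    print(n,np.array(c["world_from_camera"])[:3,3])
    for t in("hopper","jar","scoop","scoop_grip","gate_bar","label_pot","spare_jar","garlic","trowel","set1"):
        for r in eyes.trace(t,n)[:9 if t=="set1" else 3]:
            if r["conf"]<.3: continue
            w=W[r["region"]]; w=w[~np.isnan(w[:,0])]
            print(t,round(r["conf"],2),np.round(r["uv"]),len(w),np.median(w,0),w.min(0),w.max(0))
save("a",cv2.resize(np.hstack(ims),(800,300)));save("top",ims[0]);save("side",ims[1])
print(arm.sense())
E
```

```text
top [0.503 0.022 1.083]
hopper 0.9 [225. 200.] 6912 [0.591 0.143 0.206] [ 0.397  0.057 -0.003] [0.729 0.226 0.235]
jar 0.74 [394. 263.] 52 [ 0.446 -0.23   0.019] [ 0.438 -0.239  0.009] [ 0.454 -0.222  0.028]
jar 0.7 [298. 254.] 1016 [ 0.476 -0.004  0.007] [ 0.432 -0.04   0.001] [0.515 0.037 0.09 ]
jar 0.55 [308. 200.] 1140 [ 0.604 -0.033  0.008] [ 0.559 -0.079 -0.006] [0.652 0.009 0.089]
scoop 0.95 [398. 267.] 2036 [ 0.444 -0.231  0.016] [ 0.377 -0.289 -0.003] [ 0.516 -0.184  0.097]
scoop_grip 0.93 [400. 268.] 1806 [ 0.439 -0.233  0.018] [ 0.379 -0.288 -0.003] [ 0.514 -0.184  0.097]
scoop_grip 0.68 [206. 247.] 1329 [0.504 0.139 0.193] [ 0.389  0.07  -0.003] [0.625 0.211 0.234]
gate_bar 0.71 [229. 211.] 1156 [0.57  0.138 0.15 ] [ 0.411  0.07  -0.   ] [0.625 0.205 0.234]
label_pot 0.65 [119. 204.] 2019 [0.602 0.398 0.082] [ 0.548  0.338 -0.001] [0.657 0.492 0.152]
spare_jar 0.85 [140. 255.] 1339 [0.477 0.377 0.035] [ 0.432  0.322 -0.003] [0.517 0.427 0.09 ]
spare_jar 0.46 [211. 249.] 1308 [0.494 0.142 0.153] [ 0.387  0.07  -0.004] [0.625 0.219 0.234]
spare_jar 0.3 [401. 267.] 2087 [ 0.
[... 1272 characters left out ...]
7  0.036] [ 0.773 -0.231 -0.004] [ 0.826 -0.087  0.141]
garlic 0.32 [264. 387.] 3473 [0.603 0.392 0.081] [ 0.546  0.29  -0.005] [0.669 0.451 0.15 ]
trowel 0.78 [257. 162.] 861 [ 0.691 -0.264  0.006] [ 0.553 -0.387 -0.002] [ 0.767 -0.186  0.031]
{'clock': 1.1, 'joints': array([-1.366,  0.104,  0.097,  1.564,  0.   ,  1.353]), 'qd': array([-0.002, -0.001, -0.001, -0.002,  0.   ,  0.001]), 'tau': array([ -0.   , -55.675,  50.379,   0.   ,  -0.   ,   0.   ]), 'tool_pos': array([ 0.246, -0.547,  0.304]), 'eef_rot': array([0.   , 0.978, 0.21 , 0.   ]), 'force': array([-0.998,  0.239,  0.705]), 'wrist_torque': array([ 0.019,  0.004, -0.01 ]), 'grip_force': 0.0, 'gripper_width': 0.08557627100987696}
```

View pics/top.png

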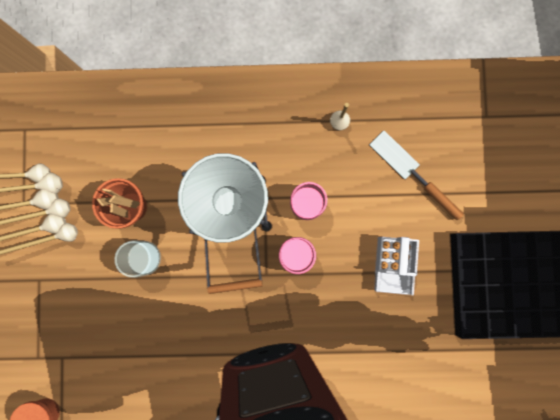

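View pics/side.png

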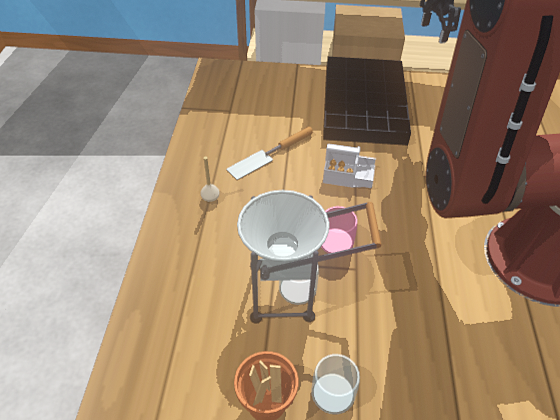

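```bash
python3 - <<'E'
from h import *
np.set_printoptions(precision=4,suppress=True)
from scipy.optimize import least_squares
C=[]
for n in("top","side"):
    p,d,c=cap(n); W=pts(d,c)
    r=eyes.trace("scoop",n)[0]; u=np.round(r["uv"]).astype(int)
    C.append(cv2.resize(p[u[1]-40:u[1]+40,u[0]-40:u[0]+40],(400,400),interpolation=cv2.INTER_CUBIC))
    m=(W[...,2]>.03)&(abs(W[...,0]-.45)<.09)&(abs(W[...,1]+.235)<.075)
    for lo,hi in((.028,.052),(.06,.08),(.085,.1)):
        w=W[m&(W[...,2]>lo)&(W[...,2]<hi)]
        if len(w)>4:
            e,v=np.linalg.eigh(np.cov(w[:,:2].T)); print(n,lo,len(w),w.mean(0),w.min(0),w.max(0),"dir",v[:,1],np.degrees(np.arctan2(v[1,1],v[0,1])),np.sqrt(e))
    w=W[(W[...,2]>.218)&(W[...,2]<.236)&(W[...,0]>.5)&(abs(W[...,1]-.14)<.12)]
    f=lambda q:np.hypot(w[:,0]-q[0],w[:,1]-q[1])-q[2]
    s=least_squares(f,[.59,.14,.083],loss="soft_l1",f_scale=.002); print(n,"rim",len(w),s.x)
    w=W[(W[...,2]>.2)&(W[...,2]<.24)&(W[...,0]<.48)&(W[...,0]>.35)&(abs(W[...,1]-.14)<.08)]
    if len(w): 
        e,v=np.linalg.eigh(np.cov(w[:,:2].T)); print(n,"bar",len(w),w.mean(0),w.min(0),w.max(0),v[:,1])
save("scoop",np.hstack(C))
E
```

```text
top 0.028 318 [ 0.4599 -0.235   0.0414] [ 0.3809 -0.28    0.0301] [ 0.5135 -0.1836  0.0517] dir [0.219  0.9757] 77.35186325394552 [0.0369 0.0392]
top 0.06 57 [ 0.4481 -0.2242  0.0733] [ 0.4261 -0.268   0.0605] [ 0.5123 -0.1911  0.0797] dir [-0.9934  0.1148] 173.4081256544176 [0.0255 0.0297]
top 0.085 336 [ 0.4709 -0.234   0.0921] [ 0.4289 -0.2479  0.0851] [ 0.512  -0.2172  0.0981] dir [-0.9935  0.114 ] 173.4554979574931 [0.0054 0.0244]
top rim 1845 [0.5947 0.1412 0.0798]
top bar 601 [0.4329 0.1252 0.2238] [0.4127 0.07   0.2007] [0.4788 0.1796 0.2327] [-0.0216  0.9998]
side 0.028 331 [ 0.4583 -0.2122  0.0377] [ 0.3787 -0.2795  0.03  ] [ 0.5146 -0.1797  0.0506] dir [-0.8506 -0.5258] -148.2787981898198 [0.0321 0.0381]
side 0.06 64 [ 0.4594 -0.2184  0.0725] [ 0.4259 -0.2662  0.0613] [ 0.5114 -0.1904  0.0796] dir [-0.9558  0.2941] 162.89874121536354 [0.0178 0.0341]
side 0.085 202 [ 0.4702 -0.2305  0.0906] [ 0.4285 -0.2466  0.0851] [ 0.5124 -0.2163  0.0975] dir [-0.9924  0.1227] 172.9507583730318 [0.0054 0.0239]
side rim 1468 [0.5948 0.1457 0.0813]
side bar 664 [0.4385 0.1308 0.2193] [0.4135 0.0704 0.2001] [0.4799 0.183  0.23  ] [-0.08    0.9968]
```

View pics/scoop.png

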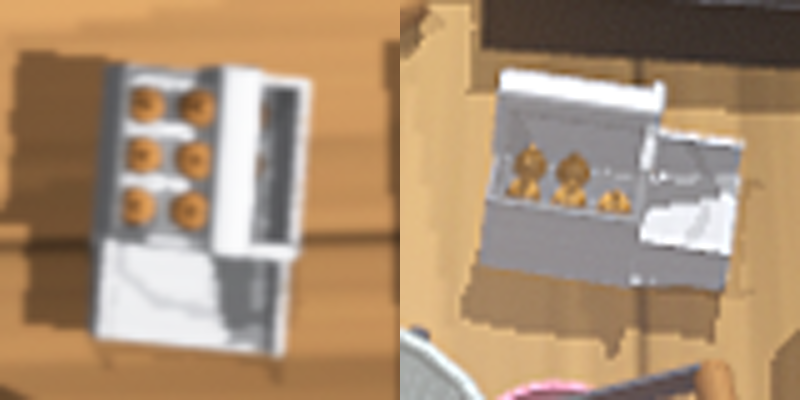

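The scoop's nose points toward the robot. Its handle is at about (0.470, −0.232), yaw 173°, and six or more sets are visible. The hopper axis is at about (0.595, 0.143). I'll approach the handle.

>>> {"method": "apply_moves", "body": {
  "motion": [
    [15.4,22.6,0,10.64,0],
    [15.4,22.6,0,10.64,0],
    [15.4,22.6,0,10.64,0],
    [15.4,22.6,0,10.64,0],
    [15.4,22.6,0,10.64,0],
    [15.4,22.6,0,10.64,0],
    [15.4,22.6,0,10.64,0],
    [15.4,22.6,0,10.64,0],
    [15.4,22.6,0,10.64,0],
    [15.4,22.6,0,10.64,0]
  ],
  "newtons": 60
}}

```text
clock: 2.55
tool_pos: [0.4006, -0.3204, 0.3041]
eef_rot: [0.0, 0.415, 0.91, -0.0]
force: [-0.3, 0.8, -0.5]
gripper_width: 0.0854
grip_force: 0.0
```

>>> {"method": "apply_moves", "body": {
  "motion": [
    [15.4,22.6,-10,10.64,0],
    [15.4,22.6,-20,10.64,0],
    [15.4,22.6,-20,10.64,0],
    [15,22.6,-14,10.64,0],
    [0,0,0,0,0],
    [0,0,0,0,0]
  ]
}}

```text
clock: 3.3
tool_pos: [0.4613, -0.2312, 0.2404]
eef_rot: [0.0, 0.061, 0.998, -0.0]
force: [0.4, -0.5, -0.7]
gripper_width: 0.0852
grip_force: 0.0
```

```bash
python3 - <<'E'
from h import *
np.set_printoptions(precision=4,suppress=True)
s=arm.sense(); print(s["tool_pos"],s["eef_rot"],s["joints"])
p,d,c=cap("wrist"); W=pts(d,c); save("w1",p)
w=W[(W[...,2]>.084)&(W[...,2]<.1)&(abs(W[...,0]-.47)<.07)&(abs(W[...,1]+.232)<.04)]
e,v=np.linalg.eigh(np.cov(w[:,:2].T)); print(len(w),w.mean(0),w.min(0),w.max(0),np.median(w,0),np.degrees(np.arctan2(v[1,1],v[0,1])))
for n in("top","side"):
    p,d,c=cap(n); W=pts(d,c)
    w=W[(W[...,2]>.21)&(W[...,2]<.24)&(W[...,0]<.435)&(W[...,0]>.39)&(abs(W[...,1]-.13)<.08)]
    if len(w):
        e,v=np.linalg.eigh(np.cov(w[:,:2].T)); print(n,len(w),w.mean(0),np.median(w,0),w.min(0),w.max(0),v[:,1])
E
```

```text
[ 0.4613 -0.2312  0.2404] [ 0.0001  0.0606  0.9982 -0.0002] [-0.7183 -0.157  -0.2748  1.4526 -0.0002 -0.5971]
3194 [ 0.4673 -0.2363  0.0917] [ 0.4285 -0.2503  0.084 ] [ 0.5127 -0.2204  0.0948] [ 0.4664 -0.2363  0.092 ] 173.32756130642892
top 447 [0.4255 0.1253 0.2267] [0.4259 0.1265 0.2271] [0.4126 0.07   0.2107] [0.4345 0.1748 0.233 ] [-0.0797  0.9968]
side 378 [0.4259 0.1355 0.2249] [0.4263 0.1383 0.2258] [0.4137 0.071  0.2104] [0.4343 0.1771 0.231 ] [-0.0755  0.9971]
```

View pics/w1.png

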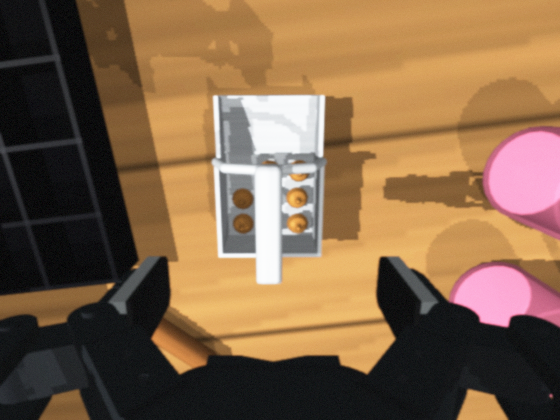

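The wrist view shows the handle at column 268, between the fingers. I'll shift 3 mm in −y, go down and grip.

>>> {"method": "apply_moves", "body": {
  "motion": [
    [0,-3,-30,0,0],
    [0,0,-30,0,0],
    [0,0,-25,0,0],
    [0,0,-13,0,0],
    [0,0,0,0,255],
    [0,0,0,0,255],
    [0,0,0,0,255],
    [0,0,0,0,255],
    [0,0,0,0,255],
    [0,0,0,0,255]
  ],
  "newtons": 60
}}

```text
clock: 4.7
tool_pos: [0.4618, -0.2343, 0.1428]
eef_rot: [0.001, 0.059, 0.998, -0.001]
force: [-1.6, -2.0, 5.5]
gripper_width: 0.0167
grip_force: 59.5
```

>>> {"method": "apply_moves", "body": {
  "motion": [
    [0,0,0,0,255],
    [0,0,3,0,255],
    [0,0,10,0,255],
    [0,0,20,0,255],
    [0,0,20,0,255],
    [0,0,10,0,255],
    [0,0,0,0,255]
  ]
}}

```text
clock: 5.58
tool_pos: [0.4617, -0.2341, 0.2058]
eef_rot: [0.001, 0.059, 0.998, -0.0]
force: [-0.6, -0.6, -2.9]
gripper_width: 0.017
grip_force: 58.7
```

```bash
cat >> h.py <<'E'
def view2(name,cx,r=60):
    C=[]
    for n in("top","side"):
        p,d,c=cap(n); f=210/np.tan(np.radians(c["vfov"])/2)
        q=np.linalg.inv(np.array(c["world_from_camera"]))@np.r_[cx,1]
        u=int(c["cx"]+f*q[0]/q[2]); v=int(c["cy"]+f*q[1]/q[2]); u=np.clip(u,r,559-r); v=np.clip(v,r,419-r)
        C.append(cv2.resize(p[v-r:v+r,u-r:u+r],(400,400),interpolation=cv2.INTER_CUBIC))
    save(name,np.hstack(C))
E
python3 - <<'E'
from h import *
s=arm.sense(); print(s["tool_pos"],s["force"],s["wrist_torque"],s["gripper_width"],s["grip_force"])
view2("lift",[.455,-.233,.12])
E
```

```text
[ 0.46174397 -0.23407562  0.20577795] [-0.55931555 -0.57177602 -2.90389218] [-0.00100885  0.02209932  0.01478673] 0.017006955223324752 58.70570719242096
```

View pics/lift.png

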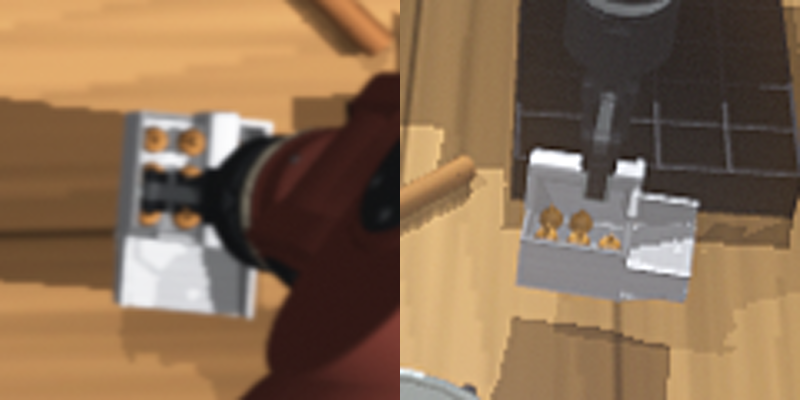

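>>> {"method": "apply_moves", "body": {
  "motion": [
    [0,0,10,0,255],
    [0,0,25,0,255],
    [0,0,35,-3,255],
    [4,8,40,-5,255],
    [6,16,36,-6,255],
    [9,24,25,-6,255],
    [11,28,10,-6,255],
    [12,30,3,-6,255],
    [12,30,0,-6,255],
    [12,30,0,-6,255]
  ]
}}

```text
clock: 6.92
tool_pos: [0.5276, -0.0667, 0.3892]
eef_rot: [0.0, 0.431, 0.903, 0.0]
force: [1.2, -1.1, -3.4]
gripper_width: 0.0171
grip_force: 58.8
```

>>> {"method": "apply_moves", "body": {
  "motion": [
    [12,30,0,-6,255],
    [12,30,0,-6,255],
    [12,30,0,-6,255],
    [12,30,0,-6,255],
    [11,26,0,-6,255],
    [10,22,0,-4,255],
    [7,16,0,-3,255],
    [4,12,0,-2.2,255],
    [2,7,0,-1,255],
    [0,0,0,0,255]
  ]
}}

```text
clock: 8.18
tool_pos: [0.6094, 0.1354, 0.3888]
eef_rot: [-0.0, 0.713, 0.701, -0.0]
force: [0.2, -1.4, -3.1]
gripper_width: 0.0169
grip_force: 58.8
```

```bash
python3 - <<'E'
from h import *
np.set_printoptions(precision=4,suppress=True)
s=arm.sense(); print(s["tool_pos"],s["eef_rot"],s["force"],s["wrist_torque"],s["gripper_width"])
view2("over",[.595,.12,.27],75)
from scipy.optimize import least_squares
for n in("top","side"):
    p,d,c=cap(n); W=pts(d,c)
    w=W[(W[...,2]>.222)&(W[...,2]<.232)&(W[...,0]>.5)&(abs(W[...,1]-.14)<.1)]
    f=lambda q:np.hypot(w[:,0]-q[0],w[:,1]-q[1])-q[2]
    print(n,len(w),least_squares(f,[.59,.14,.083],loss="soft_l1",f_scale=.002).x)
E
```

```text
[0.6094 0.1354 0.3888] [-0.0001  0.713   0.7011 -0.0001] [ 0.1572 -1.3816 -3.0513] [0.0118 0.0249 0.0057] 0.016863677990329694
top 652 [0.595  0.1409 0.0812]
side 868 [0.5949 0.145  0.0822]
```

View pics/over.png

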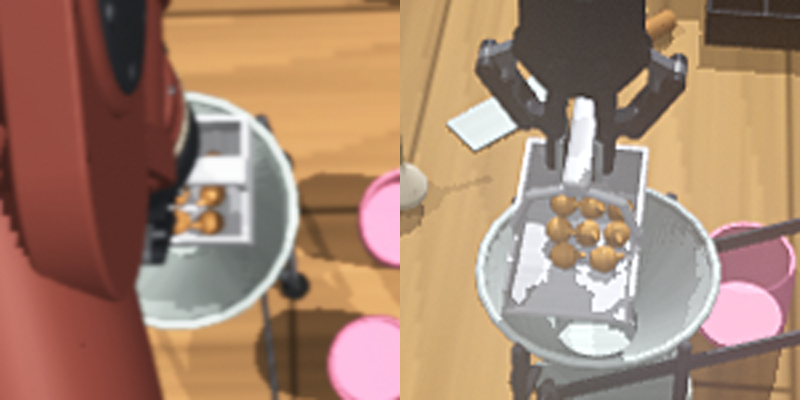

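All eight sets are in the scoop and it sits level over the mouth. I'll back it up so its rear rests on the near rim, loosen the grip and start the pivot.

>>> {"method": "apply_moves", "body": {
  "motion": [
    [-7,-12,-4,0,255],
    [-8,-14,-6,0,255],
    [0,0,-6,0,255],
    [0,0,-4,0,255],
    [0,0,0,0,255]
  ],
  "newtons": 30
}}

```text
clock: 9.0
tool_pos: [0.5946, 0.1096, 0.369]
eef_rot: [0.0, 0.713, 0.701, 0.0]
force: [0.9, -0.0, -2.3]
gripper_width: 0.0166
grip_force: 58.9
```

>>> {"method": "apply_moves", "body": {
  "motion": [
    [0,3,-3,0,255],
    [0,4,-3,0,255],
    [0,4,-3,0,255],
    [0,0,0,0,255]
  ],
  "newtons": 25
}}

```text
clock: 9.5
tool_pos: [0.5949, 0.121, 0.3623]
eef_rot: [0.002, 0.713, 0.701, 0.001]
force: [-0.1, 1.6, 9.7]
gripper_width: 0.017
grip_force: 61.6
```

```bash
python3 - <<'E'
from h import *
s=arm.sense(); print(s["tool_pos"],s["force"],s["wrist_torque"],s["grip_force"])
view2("p1",[.595,.12,.27],75)
E
```

```text
[0.594909   0.12095099 0.36225985] [-0.10100897  1.63694502  9.73531679] [-0.12302449  0.11944333  0.0369528 ] 61.555166244506836
```

View pics/p1.png

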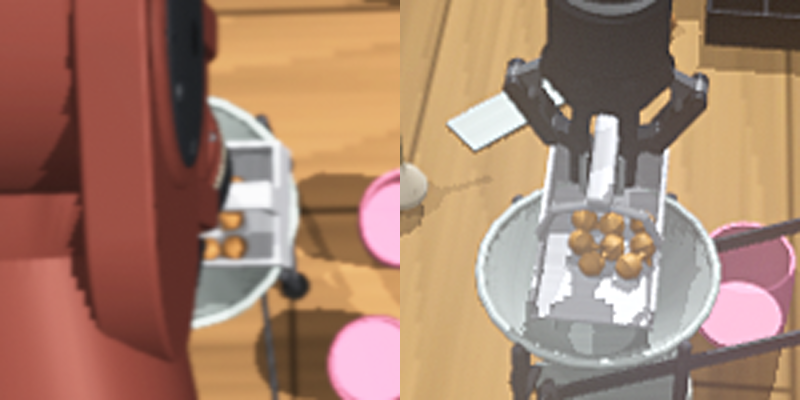

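>>> {"method": "apply_moves", "body": {
  "motion": [
    [0,3,-2,0,255],
    [0,4,-3,0,255],
    [0,4,-3,0,255],
    [0,4,-3,0,255],
    [0,0,0,0,255]
  ],
  "newtons": 20
}}

```text
clock: 10.22
tool_pos: [0.5951, 0.1355, 0.3515]
eef_rot: [0.002, 0.713, 0.701, 0.001]
force: [0.0, -0.2, 10.7]
gripper_width: 0.0166
grip_force: 63.3
```

```bash
cat >> h.py <<'E'
def tilt():
    s=arm.sense(); t=s["tool_pos"]; print(t,np.round(s["force"],1),np.round(s["wrist_torque"],2),s["grip_force"])
    for n in("side","wrist"):
        p,d,c=cap(n); W=pts(d,c)
        bright=p.min(-1)>150
        # bar points by column y
        m=(abs(W[...,0]-t[0])<.008)&(abs(W[...,1]-t[1])<.075)&(W[...,2]<t[2]-.01)&(W[...,2]>t[2]-.12)&bright
        w=W[m]; o=[]
        for y in np.arange(-.07,.075,.01):
            q=w[abs(w[:,1]-t[1]-y)<.005]
            if len(q)>2: o.append((round(y*1e3),round(1e3*(np.percentile(q[:,2],90)-t[2]))))
        print(n,o)
        r=eyes.trace("set1",n)
        print([tuple(np.round(1e3*np.nanmedian(W[k["region"]],0)).astype(int)) for k in r if k["conf"]>.3])
E
python3 -c "
from h import *
tilt()"
```

```text
[0.59514882 0.13549194 0.35152678] [ 0.  -0.2 10.7] [-0.55 -0.07 -0.11] 63.25551509857178
side [(-30, -39), (-20, -41), (-10, -44), (0, -48), (10, -51), (20, -53), (30, -57)]
[(np.int64(623), np.int64(161), np.int64(222)), (np.int64(609), np.int64(145), np.int64(224)), (np.int64(566), np.int64(141), np.int64(222)), (np.int64(589), np.int64(147), np.int64(223)), (np.int64(592), np.int64(127), np.int64(228)), (np.int64(571), np.int64(127), np.int64(227))]
wrist [(-30, -41), (-20, -42), (-10, -45), (0, -48), (10, -52), (20, -55), (30, -57)]
[(np.int64(567), np.int64(150), np.int64(223)), (np.int64(573), np.int64(130), np.int64(228)), (np.int64(602), np.int64(166), np.int64(223)), (np.int64(623), np.int64(161), np.int64(223)), (np.int64(575), np.int64(165), np.int64(222)), (np.int64(610), np.int64(149), np.int64(223))]
```

>>> {"method": "apply_moves", "body": {
  "motion": [
    [0,-3,-2,0,255],
    [0,-3,-2,0,255],
    [0,-1,-2,0,255],
    [0,0,0,0,255]
  ]
}}

```text
clock: 10.92
tool_pos: [0.595, 0.1337, 0.3513]
eef_rot: [0.001, 0.712, 0.702, 0.008]
force: [-6.1, 29.2, 40.3]
gripper_width: 0.0169
grip_force: 67.5
```

```bash
python3 -c "
from h import *
tilt()"
```

```text
[0.59501977 0.13365836 0.3512611 ] [-6.1 29.2 40.3] [ 5.32  1.59 -0.21] 67.4777090549469
side [(-30, -39), (-20, -42), (-10, -44), (0, -47), (10, -50), (20, -54), (30, -57)]
[(np.int64(591), np.int64(186), np.int64(221)), (np.int64(566), np.int64(185), np.int64(221)), (np.int64(602), np.int64(201), np.int64(214)), (np.int64(595), np.int64(161), np.int64(222))]
wrist [(-30, -42), (-20, -42), (-10, -45), (0, -48), (10, -51), (20, -54), (30, -57)]
[(np.int64(623), np.int64(183), np.int64(223)), (np.int64(591), np.int64(183), np.int64(222)), (np.int64(578), np.int64(195), np.int64(217)), (np.int64(578), np.int64(164), np.int64(224)), (np.int64(613), np.int64(167), np.int64(223)), (np.int64(596), np.int64(158), np.int64(223)), (np.int64(567), np.int64(181), np.int64(222))]
```

The tilt is 17° as modelled, but the lip corners are wedged in the far cone. I'll lift, back off and tip again further back.

>>> {"method": "apply_moves", "body": {
  "motion": [
    [0,0,8,0,255],
    [0,-4,8,0,255],
    [0,-6,0,0,255],
    [0,2,-4,0,255],
    [0,3,-4,0,255],
    [0,3,-4,0,255],
    [0,0,0,0,255]
  ]
}}

```text
clock: 12.0
tool_pos: [0.5949, 0.1269, 0.3495]
eef_rot: [0.001, 0.713, 0.701, 0.002]
force: [-1.7, 6.9, 17.7]
gripper_width: 0.0167
grip_force: 66.7
```

```bash
python3 -c "
from h import *
tilt()"
```

```text
[0.59488471 0.12693066 0.34951424] [-1.7  6.9 17.7] [0.81 0.33 0.  ] 66.71365141868591
side [(-30, -36), (-20, -36), (-10, -42), (0, -46), (10, -51), (20, -55), (30, -59)]
[(np.int64(611), np.int64(178), np.int64(188))]
wrist [(-20, -39), (-10, -42), (0, -47), (10, -52), (20, -56), (30, -60)]
[(np.int64(604), np.int64(168), np.int64(181)), (np.int64(443), np.int64(89), np.int64(218)), (np.int64(585), np.int64(166), np.int64(175))]
```

>>> {"method": "apply_moves", "body": {
  "motion": [
    [0,-3,0,0,255],
    [0,-1,-3,0,255],
    [0,0,-3,0,255],
    [0,0,0,0,255]
  ]
}}

```text
clock: 12.7
tool_pos: [0.5949, 0.1263, 0.3481]
eef_rot: [0.001, 0.712, 0.702, 0.007]
force: [-6.4, 24.9, 40.7]
gripper_width: 0.0168
grip_force: 71.6
```

```bash
python3 -c "
from h import *
tilt()"
```

```text
[0.59490008 0.12633543 0.3480833 ] [-6.4 24.9 40.7] [ 4.73  1.59 -0.14] 71.58678531646729
side [(-30, -37), (-20, -36), (-10, -40), (0, -45), (10, -50), (20, -54), (30, -59)]
[(np.int64(577), np.int64(153), np.int64(161)), (np.int64(611), np.int64(162), np.int64(176)), (np.int64(593), np.int64(148), np.int64(160)), (np.int64(734), np.int64(-223), np.int64(3))]
wrist [(-20, -38), (-10, -41), (0, -46), (10, -51), (20, -55), (30, -59)]
[(np.int64(599), np.int64(165), np.int64(162))]
```

```bash
python3 - <<'E'
from h import *
a,_,_=cap("wrist"); b,_,_=cap("side")
save("jam",np.hstack([cv2.resize(a[100:400,80:480],(400,300)),cv2.resize(b[130:280,200:400],(400,300),interpolation=cv2.INTER_CUBIC)]))
E
```

```text
(no output)
```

View pics/jam.png

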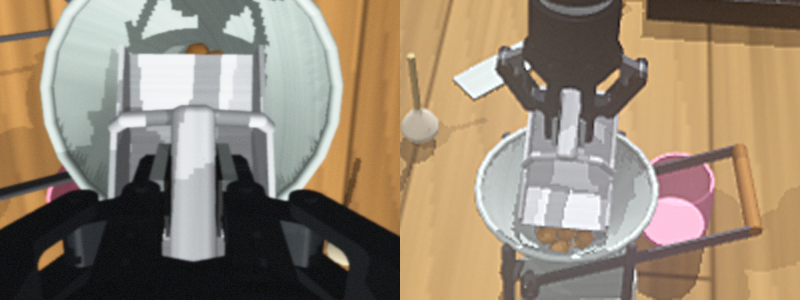

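The picture shows the sets at the throat (left view 205,48; right view 560,238) and the scoop seems nearly empty. I'll raise it to free the lip, pull back and tip steeper about a point further forward on the pan.

>>> {"method": "apply_moves", "body": {
  "motion": [
    [0,0,10,0,255],
    [0,0,13,0,255],
    [0,-8,2,0,255],
    [0,-6,0,0,255],
    [0,0,-6,0,255],
    [0,4,-2,0,255],
    [0,5,-4,0,255],
    [0,0,0,0,255]
  ]
}}

```text
clock: 14.0
tool_pos: [0.5943, 0.1181, 0.3538]
eef_rot: [-0.0, 0.713, 0.701, 0.0]
force: [0.3, 1.6, -1.1]
gripper_width: 0.0168
grip_force: 65.5
```

```bash
python3 -c "
from h import *
tilt()"
```

```text
[0.59433613 0.11805689 0.35377798] [ 0.3  1.6 -1.1] [ 0.4  -0.26  0.03] 65.4841697216034
side [(-30, -36), (-20, -36), (-10, -42), (0, -46), (10, -50), (20, -54), (30, -59)]
[(np.int64(611), np.int64(163), np.int64(177)), (np.int64(577), np.int64(153), np.int64(162))]
wrist [(-20, -38), (-10, -42), (0, -46), (10, -51), (20, -56), (30, -60)]
[(np.int64(598), np.int64(161), np.int64(162)), (np.int64(579), np.int64(155), np.int64(160)), (np.int64(612), np.int64(159), np.int64(177))]
```

>>> {"method": "apply_moves", "body": {
  "motion": [
    [0,-1,-4,0,255],
    [0,3,-3,0,255],
    [0,4,-3,0,255],
    [0,0,0,0,255]
  ]
}}

```text
clock: 14.7
tool_pos: [0.5947, 0.1242, 0.3478]
eef_rot: [0.002, 0.713, 0.701, 0.002]
force: [-2.5, 7.3, 19.4]
gripper_width: 0.017
grip_force: 71.2
```

```bash
python3 -c "
from h import *
tilt()"
```

```text
[0.59471065 0.12422376 0.34775422] [-2.5  7.3 19.4] [ 1.02  0.84 -0.06] 71.2242078781128
side [(-20, -33), (-10, -39), (0, -43), (10, -49), (20, -56), (30, -59)]
[(np.int64(594), np.int64(122), np.int64(212)), (np.int64(593), np.int64(146), np.int64(162)), (np.int64(613), np.int64(159), np.int64(175)), (np.int64(577), np.int64(153), np.int64(162)), (np.int64(599), np.int64(164), np.int64(163))]
wrist [(-20, -36), (-10, -39), (0, -45), (10, -51), (20, -57), (30, -61)]
[(np.int64(598), np.int64(162), np.int64(162)), (np.int64(578), np.int64(154), np.int64(161)), (np.int64(612), np.int64(158), np.int64(178)), (np.int64(594), np.int64(132), np.int64(244))]
```

>>> {"method": "apply_moves", "body": {
  "motion": [
    [0,4,-3,0,255],
    [0,4,-3,0,255],
    [0,3,-3,0,255],
    [0,0,0,0,255]
  ]
}}

```text
clock: 15.4
tool_pos: [0.5949, 0.1346, 0.3385]
eef_rot: [0.002, 0.713, 0.701, 0.002]
force: [-2.4, 4.1, 17.2]
gripper_width: 0.0168
grip_force: 75.6
```

```bash
python3 -c "
from h import *
tilt()"
```

```text
[0.59492312 0.13460543 0.33853122] [-2.4  4.1 17.2] [ 0.44  0.42 -0.23] 75.62805891036987
side [(-20, -30), (-10, -34), (0, -42), (10, -50), (20, -57), (30, -64)]
[(np.int64(593), np.int64(146), np.int64(162)), (np.int64(597), np.int64(164), np.int64(162)), (np.int64(611), np.int64(162), np.int64(177))]
wrist [(-20, -32), (-10, -35), (0, -43), (10, -51), (20, -59), (30, -65)]
[(np.int64(611), np.int64(158), np.int64(178)), (np.int64(578), np.int64(152), np.int64(162)), (np.int64(598), np.int64(162), np.int64(162)), (np.int64(595), np.int64(148), np.int64(160))]
```

>>> {"method": "apply_moves", "body": {
  "motion": [
    [0,4,-3,0,255],
    [0,4,-3,0,255],
    [0,2,-2,0,255],
    [0,0,0,0,255]
  ]
}}

```text
clock: 16.1
tool_pos: [0.5952, 0.142, 0.3367]
eef_rot: [0.006, 0.714, 0.7, 0.002]
force: [-14.5, -10.7, 50.5]
gripper_width: 0.017
grip_force: 81.9
```

```bash
python3 - <<'E'
from h import *
tilt()
a,_,_=cap("wrist"); b,_,_=cap("side")
save("tip",np.hstack([cv2.resize(a[100:400,80:480],(400,300)),cv2.resize(b[130:280,200:400],(400,300),interpolation=cv2.INTER_CUBIC)]))
E
```

```text
[0.59522544 0.14200251 0.3366707 ] [-14.5 -10.7  50.5] [-2.95  2.91 -0.29] 81.92901134490967
side [(-20, -29), (-10, -32), (0, -41), (10, -50), (20, -58), (30, -67)]
[(np.int64(795), np.int64(-107), np.int64(36)), (np.int64(577), np.int64(153), np.int64(162)), (np.int64(594), np.int64(147), np.int64(161)), (np.int64(594), np.int64(132), np.int64(204))]
wrist [(-20, -31), (-10, -33), (0, -42), (10, -52), (20, -60), (70, -116)]
[(np.int64(611), np.int64(158), np.int64(178)), (np.int64(578), np.int64(152), np.int64(161)), (np.int64(598), np.int64(162), np.int64(162)), (np.int64(595), np.int64(149), np.int64(160))]
```

View pics/tip.png

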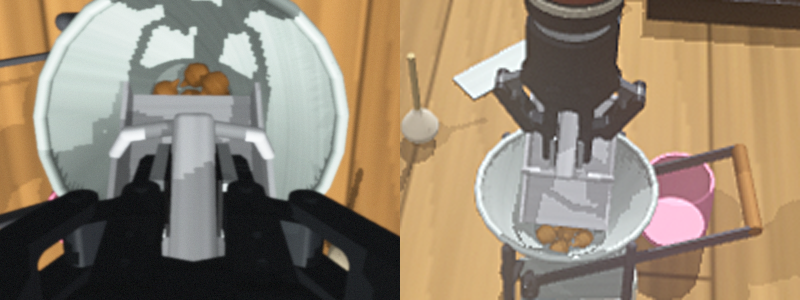

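>>> {"method": "apply_moves", "body": {
  "motion": [
    [0,-4,6,0,255],
    [0,-4,10,0,255],
    [0,0,6,0,255],
    [0,12,0,0,255],
    [0,-12,0,0,255],
    [0,12,0,0,255],
    [0,-12,0,0,255],
    [0,0,0,0,255]
  ]
}}

```text
clock: 17.4
tool_pos: [0.5944, 0.1357, 0.3486]
eef_rot: [-0.0, 0.714, 0.701, -0.0]
force: [-0.6, -0.5, -1.7]
gripper_width: 0.0168
grip_force: 74.1
```

```bash
cat >> h.py <<'E'
def orange(box):
    for n in("top","side","wrist"):
        p,d,c=cap(n); W=pts(d,c); h=cv2.cvtColor(p,cv2.COLOR_RGB2HSV)
        m=(h[...,0]>5)&(h[...,0]<22)&(h[...,1]>110)&(h[...,2]>40)
        for i in range(3): m&=(W[...,i]>box[i][0])&(W[...,i]<box[i][1])
        k,l,st,ce=cv2.connectedComponentsWithStats(m.astype(np.uint8))
        print(n,[(int(st[i,4]),tuple((1e3*np.nanmedian(W[l==i],0)).astype(int))) for i in range(1,k) if st[i,4]>3])
E
python3 - <<'E'
from h import *
tilt(); orange(((.52,.67),(.02,.22),(.14,.3)))
E
```

```text
[0.59439769 0.13565396 0.34864646] [-0.6 -0.5 -1.7] [ 0.1  -0.05  0.01] 74.12745237350464
side [(-20, -29), (-10, -32), (0, -41), (10, -49), (20, -57), (30, -64)]
[(np.int64(598), np.int64(164), np.int64(163))]
wrist [(-20, -31), (-10, -33), (0, -42), (10, -51), (20, -59), (30, -67)]
[(np.int64(577), np.int64(150), np.int64(162)), (np.int64(598), np.int64(162), np.int64(162)), (np.int64(616), np.int64(144), np.int64(163)), (np.int64(611), np.int64(157), np.int64(177)), (np.int64(595), np.int64(145), np.int64(162))]
top [(4, (np.int64(530), np.int64(81), np.int64(185)))]
side [(21, (np.int64(609), np.int64(135), np.int64(170))), (4, (np.int64(592), np.int64(129), np.int64(159))), (23, (np.int64(578), np.int64(130), np.int64(162))), (103, (np.int64(606), np.int64(156), np.int64(174))), (52, (np.int64(576), np.int64(152), np.int64(162))), (37, (np.int64(597), np.int64(163), np.int64(163)))]
wrist [(13, (np.int64(640), np.int64(219), np.int64(224))), (21, (np.int64(529), np.int64(205), np.int64(224))), (5, (np.int64(533), np.int64(206), np.int64(214))), (1322, (np.int64(605), np.int64(155), np.int64(164))), (412, (np.int64(577), np.int64(149), np.int64(162)))]
```

>>> {"method": "apply_moves", "body": {
  "motion": [
    [0,0,25,0,255],
    [0,-10,20,0,255],
    [0,-25,0,0,255],
    [0,-20,0,0,255],
    [0,0,-9,0,255],
    [0,0,-8,0,255],
    [0,0,0,0,255]
  ]
}}

```text
clock: 18.62
tool_pos: [0.594, 0.0818, 0.3756]
eef_rot: [-0.001, 0.713, 0.701, -0.001]
force: [0.1, -0.4, -1.5]
gripper_width: 0.0166
grip_force: 74.1
```

```bash
python3 - <<'E'
from h import *
tilt(); orange(((.52,.67),(.0,.22),(.14,.3)))
E
```

```text
[0.59397014 0.08176585 0.37557251] [ 0.1 -0.4 -1.5] [ 0.06 -0.04  0.03] 74.0988028049469
side [(-20, -27), (-10, -32), (0, -41), (10, -49), (20, -58), (30, -64)]
[(np.int64(593), np.int64(147), np.int64(161)), (np.int64(611), np.int64(162), np.int64(177)), (np.int64(577), np.int64(153), np.int64(162)), (np.int64(578), np.int64(155), np.int64(193)), (np.int64(612), np.int64(135), np.int64(174)), (np.int64(597), np.int64(128), np.int64(164)), (np.int64(597), np.int64(163), np.int64(162))]
wrist [(-20, -30), (-10, -33), (0, -41), (10, -50), (20, -58)]
[(np.int64(613), np.int64(129), np.int64(175)), (np.int64(581), np.int64(128), np.int64(163)), (np.int64(611), np.int64(156), np.int64(178)), (np.int64(594), np.int64(141), np.int64(162)), (np.int64(598), np.int64(122), np.int64(163)), (np.int64(598), np.int64(160), np.int64(163)), (np.int64(577), np.int64(148), np.int64(162)), (np.int64(615), np.int64(143), np.int64(163))]
top []
side [(349, (np.int64(596), np.int64(145), np.int64(163)))]
wrist [(4, (np.int64(531), np.int64(206), np.int64(224))), (2713, (np.int64(602), np.int64(139), np.int64(164))), (417, (np.int64(577), np.int64(147), np.int64(162)))]
```

The wrist view counts eight distinct sets in the throat, so the scoop is empty. Now I'll re-level it by dragging its nose back over the rim.

>>> {"method": "apply_moves", "body": {
  "motion": [
    [0,-2,-6,0,255],
    [0,-8,0,0,255],
    [0,-8,-1,0,255],
    [0,-8,-1,0,255],
    [0,-8,-2,0,255],
    [0,0,0,0,255]
  ]
}}

```text
clock: 19.73
tool_pos: [0.5942, 0.0471, 0.3697]
eef_rot: [0.001, 0.713, 0.701, 0.001]
force: [-5.1, 1.7, 14.4]
gripper_width: 0.0171
grip_force: 76.5
```

```bash
python3 - <<'E'
from h import *
tilt()
E
```

```text
[0.59421199 0.04713486 0.36971726] [-5.1  1.7 14.4] [0.8  1.23 0.14] 76.50329947471619
side [(-30, -33), (-20, -35), (-10, -38), (0, -42), (10, -46), (20, -50), (30, -54)]
[(np.int64(593), np.int64(146), np.int64(162)), (np.int64(577), np.int64(153), np.int64(161)), (np.int64(611), np.int64(161), np.int64(175))]
wrist [(-20, -36), (-10, -39), (0, -43), (10, -47), (20, -51), (30, -54)]
[(np.int64(580), np.int64(127), np.int64(162)), (np.int64(577), np.int64(147), np.int64(162)), (np.int64(595), np.int64(140), np.int64(162)), (np.int64(598), np.int64(121), np.int64(163)), (np.int64(613), np.int64(128), np.int64(175)), (np.int64(597), np.int64(159), np.int64(162)), (np.int64(611), np.int64(155), np.int64(177)), (np.int64(615), np.int64(143), np.int64(163))]
```

Tilt is down to 22°. I'll keep going.

>>> {"method": "apply_moves", "body": {
  "motion": [
    [0,-7,-3,0,255],
    [0,-7,-4,0,255],
    [0,-6,-4,0,255],
    [0,-5,-4,0,255],
    [0,0,0,0,255]
  ]
}}

```text
clock: 20.55
tool_pos: [0.5949, 0.0204, 0.3572]
eef_rot: [0.004, 0.714, 0.7, 0.001]
force: [-6.9, -8.5, 26.9]
gripper_width: 0.0171
grip_force: 82.9
```

```bash
python3 - <<'E'
from h import *
tilt()
E
```

```text
[0.59493312 0.02040962 0.35720807] [-6.9 -8.5 26.9] [-0.98  1.41  0.12] 82.88213968276978
side [(-40, -40), (-30, -39), (-20, -40), (-10, -40), (0, -41), (10, -41), (20, -42), (30, -43)]
[(np.int64(611), np.int64(162), np.int64(177)), (np.int64(580), np.int64(132), np.int64(162)), (np.int64(594), np.int64(147), np.int64(162)), (np.int64(598), np.int64(164), np.int64(162)), (np.int64(613), np.int64(133), np.int64(174)), (np.int64(579), np.int64(148), np.int64(192))]
wrist [(-30, -41), (-20, -40), (-10, -41), (0, -41), (10, -42), (20, -42), (30, -43)]
[(np.int64(581), np.int64(127), np.int64(162)), (np.int64(598), np.int64(121), np.int64(163)), (np.int64(610), np.int64(150), np.int64(176)), (np.int64(577), np.int64(147), np.int64(162)), (np.int64(595), np.int64(154), np.int64(160)), (np.int64(612), np.int64(127), np.int64(176)), (np.int64(616), np.int64(144), np.int64(163)), (np.int64(595), np.int64(139), np.int64(162))]
```

>>> {"method": "apply_moves", "body": {
  "motion": [
    [0,-4,14,0,255],
    [-4,-15,10,0,255],
    [-14,-30,0,0,255],
    [-20,-38,0,0,255],
    [-20,-38,0,0,255],
    [-20,-38,0,0,255],
    [-20,-38,-30,0,255],
    [-14,-28,-50,0,255],
    [-6,-14,-60,0,255],
    [-2,-2,-50,0,255]
  ]
}}

```text
clock: 22.0
tool_pos: [0.4729, -0.224, 0.1834]
eef_rot: [-0.001, 0.714, 0.7, -0.0]
force: [0.5, 0.2, -1.9]
gripper_width: 0.0169
grip_force: 78.7
```

>>> {"method": "apply_moves", "body": {
  "motion": [
    [0,0,-15,0,255],
    [0,0,-10,0,255],
    [0,0,-5,0,255],
    [0,0,0,0,255]
  ]
}}

```text
clock: 22.5
tool_pos: [0.475, -0.2231, 0.1571]
eef_rot: [0.001, 0.713, 0.701, 0.0]
force: [-0.0, 0.1, -1.8]
gripper_width: 0.017
grip_force: 78.6
```

>>> {"method": "apply_moves", "body": {
  "motion": [
    [0,0,-10,0,255],
    [0,0,-7,0,255],
    [0,0,-4,0,255],
    [0,0,-3,0,255],
    [0,0,0,0,255]
  ]
}}

```text
clock: 23.12
tool_pos: [0.4743, -0.2244, 0.1357]
eef_rot: [0.002, 0.714, 0.701, -0.002]
force: [-17.6, -0.4, 30.6]
gripper_width: 0.0171
grip_force: 83.7
```

>>> {"method": "apply_moves", "body": {
  "motion": [
    [0,0,1.5,0,255],
    [0,0,0,0,100],
    [0,0,0,0,0],
    [0,0,0,0,0],
    [0,0,0,0,0],
    [0,0,0,0,0],
    [0,0,30,0,0],
    [0,0,50,0,0],
    [0,0,60,0,0],
    [0,0,0,0,0]
  ]
}}

```text
clock: 24.38
tool_pos: [0.4759, -0.224, 0.2788]
eef_rot: [0.004, 0.713, 0.701, 0.0]
force: [0.2, 0.2, -0.6]
gripper_width: 0.0851
grip_force: 0.0
```

```bash
python3 - <<'E'
from h import *
np.set_printoptions(precision=4,suppress=True)
s=arm.sense(); print(s["tool_pos"],s["eef_rot"],s["force"],s["gripper_width"])
for n in("wrist","side"):
    p,d,c=cap(n); W=pts(d,c)
    w=W[(abs(W[...,0]-.475)<.012)&(abs(W[...,1]+.23)<.07)&(W[...,2]>.075)&(W[...,2]<.12)]
    if len(w)>5:
        print(n,len(w),w.mean(0),w.min(0),w.max(0), np.linalg.lstsq(np.c_[w[:,:2]-w[:,:2].mean(0),np.ones(len(w))],w[:,2],rcond=None)[0])
    w=W[(W[...,2]>.2)&(W[...,2]<.24)&(W[...,0]<.437)&(W[...,0]>.39)&(abs(W[...,1]-.13)<.08)]
    if len(w): print("bar",len(w),w.mean(0),w.min(0),w.max(0))
a,_,_=cap("wrist"); b,_,_=cap("side")
save("placed",np.hstack([cv2.resize(a,(400,300)),cv2.resize(b[120:300,190:430],(400,300),interpolation=cv2.INTER_CUBIC)]))
E
```

```text
[ 0.4759 -0.224   0.2788] [0.0041 0.7133 0.7008 0.0005] [ 0.222   0.1803 -0.5957] 0.08508258473214318
wrist 2349 [ 0.4721 -0.2362  0.0884] [ 0.463  -0.2824  0.0763] [ 0.487  -0.1987  0.0919] [-0.1235 -0.0221  0.0884]
side 198 [ 0.4731 -0.2303  0.0898] [ 0.4634 -0.2813  0.0771] [ 0.4861 -0.1957  0.0973] [-0.1435 -0.0538  0.0898]
bar 403 [0.4264 0.1345 0.2245] [0.4131 0.0707 0.2092] [0.4365 0.1781 0.2302]
```

View pics/placed.png

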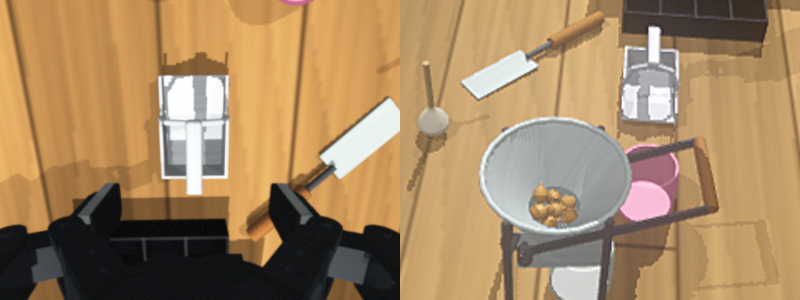

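The scoop is level and empty (left view 193,130) and the sets are in the throat (right view 553,208). Next is the gate bar at about (0.4245, 0.130, 0.220).

>>> {"method": "apply_moves", "body": {
  "motion": [
    [0,15,30,0,0],
    [-5,35,30,0.5,0],
    [-7,45,3,1,0],
    [-7,45,0,1,0],
    [-7,45,0,1,0],
    [-7,45,0,1,0],
    [-7,45,0,1,0],
    [-6,40,0,0,0],
    [-5,30,0,0,0],
    [0,9,0,0,0]
  ],
  "newtons": 30
}}

```text
clock: 25.82
tool_pos: [0.4227, 0.1325, 0.3351]
eef_rot: [-0.001, 0.678, 0.735, -0.001]
force: [0.6, 0.2, 0.3]
gripper_width: 0.0853
grip_force: 0.0
```

>>> {"method": "apply_moves", "body": {
  "motion": [
    [0,0,0,0,0],
    [0,0,0,0,0]
  ]
}}

```text
clock: 26.08
tool_pos: [0.4236, 0.1304, 0.336]
eef_rot: [-0.0, 0.679, 0.734, -0.0]
force: [-0.4, -0.6, 1.1]
gripper_width: 0.0853
grip_force: 0.0
```

```bash
python3 - <<'E'
from h import *
np.set_printoptions(precision=4,suppress=True)
s=arm.sense(); print(s["tool_pos"],s["eef_rot"],s["force"],s["gripper_width"])
for n in("wrist","top","side"):
    p,d,c=cap(n); W=pts(d,c)
    w=W[(W[...,2]>.205)&(W[...,2]<.235)&(W[...,0]<.45)&(W[...,0]>.39)&(abs(W[...,1]-.13)<.042)]
    if len(w)>20:
        e,v=np.linalg.eigh(np.cov(w[:,:2].T)); print(n,len(w),w.mean(0),np.median(w,0),w.min(0),w.max(0),v[:,1])
        t=w[w[:,2]>w[:,2].max()-.004]; print(t.mean(0))
E
```

```text
[0.4236 0.1304 0.336 ] [-0.0002  0.6792  0.7339 -0.0003] [-0.4306 -0.6261  1.0734] 0.08525022831254687
wrist 4150 [0.4246 0.133  0.2258] [0.4246 0.1344 0.2264] [0.412  0.088  0.2173] [0.4444 0.172  0.2297] [-0.1059  0.9944]
[0.4244 0.1322 0.2271]
top 130 [0.4286 0.1026 0.2264] [0.4289 0.1023 0.2269] [0.4188 0.0886 0.22  ] [0.4373 0.1213 0.2306] [-0.0571  0.9984]
[0.4278 0.1022 0.2282]
side 288 [0.4262 0.131  0.2257] [0.4265 0.1311 0.2261] [0.414  0.0882 0.2175] [0.4375 0.1719 0.2311] [-0.1195  0.9928]
[0.4247 0.1337 0.2281]
```

>>> {"method": "apply_moves", "body": {
  "motion": [
    [1,0,-20,0,0],
    [0,0,-24,0,0],
    [0,0,-15,0,0],
    [0,0,0,0,255],
    [0,0,0,0,255],
    [0,0,0,0,255],
    [0,0,0,0,255],
    [0,0,0,0,255],
    [0,0,0,0,255],
    [0,0,0,0,255]
  ],
  "newtons": 30
}}

```text
clock: 27.48
tool_pos: [0.4248, 0.1312, 0.2776]
eef_rot: [0.0, 0.679, 0.734, 0.0]
force: [4.7, 0.0, 0.5]
gripper_width: 0.0151
grip_force: 29.2
```

>>> {"method": "apply_moves", "body": {
  "motion": [
    [-5.8,-0.4,-18.3,0,255],
    [-4.2,-0.3,-18.7,0,255],
    [-2.5,-0.2,-19,0,255],
    [-0.8,-0.1,-19.2,0,255],
    [0.8,0.1,-19.2,0,255],
    [2.5,0.2,-19,0,255],
    [4.2,0.3,-18.7,0,255],
    [5.8,0.4,-18.3,0,255],
    [7.3,0.6,-17.8,0,255],
    [0,0,0,0,255]
  ]
}}

```text
clock: 28.72
tool_pos: [0.4317, 0.1323, 0.1082]
eef_rot: [-0.001, 0.679, 0.734, 0.0]
force: [0.7, 3.3, 7.6]
gripper_width: 0.0149
grip_force: 32.1
```

>>> {"method": "apply_moves", "body": {
  "motion": [
    [0,0,0,0,255],
    [0,0,0,0,255],
    [0,0,0,0,255],
    [0,0,0,0,255]
  ]
}}

```text
clock: 29.22
tool_pos: [0.4314, 0.1323, 0.109]
eef_rot: [-0.001, 0.679, 0.734, 0.0]
force: [-0.0, 2.3, 6.3]
gripper_width: 0.0152
grip_force: 32.0
```

```bash
cat > chk.py <<'E'
from h import *
np.set_printoptions(precision=4,suppress=True)
s=arm.sense(); print(s["tool_pos"],s["eef_rot"],s["force"],s["gripper_width"],s["grip_force"])
for n in("side","top","wrist"):
    p,d,c=cap(n); W=pts(d,c); save("fin_"+n,p)
    for t in("set1","jar"):
        print(n,t,[(round(r["conf"],2),tuple((1e3*np.nanmedian(W[r["region"]],0)).astype(int))) for r in eyes.trace(t,n) if r["conf"]>.3])
    h=cv2.cvtColor(p,cv2.COLOR_RGB2HSV)
    w=W[(h[...,0]<20)&(h[...,1]>90)&(abs(W[...,0]-.433)<.03)&(abs(W[...,1]-.13)<.05)&(W[...,2]>.03)&(W[...,2]<.09)]
    if len(w)>5: print("bar",len(w),w.mean(0),w.min(0),w.max(0))
E
python3 chk.py
```

```text
[0.4314 0.1323 0.109 ] [-0.0007  0.6787  0.7344  0.0002] [-0.0092  2.2827  6.2588] 0.015247530532767999 32.0392781496048
side set1 []
side jar [(0.93, (np.int64(476), np.int64(-31), np.int64(52))), (0.79, (np.int64(563), np.int64(176), np.int64(45)))]
bar 201 [0.4297 0.1482 0.0595] [0.4037 0.1067 0.0404] [0.4629 0.1794 0.0852]
top set1 [(0.55, (np.int64(474), np.int64(-216), np.int64(9)))]
top jar [(0.77, (np.int64(604), np.int64(-32), np.int64(7))), (0.56, (np.int64(476), np.int64(-3), np.int64(7))), (0.44, (np.int64(580), np.int64(160), np.int64(6)))]
bar 79 [0.4356 0.0927 0.0607] [0.427  0.0806 0.0529] [0.4428 0.106  0.0662]
wrist set1 [(0.67, (np.int64(520), np.int64(143), np.int64(54)))]
wrist jar [(0.91, (np.int64(520), np.int64(143), np.int64(54)))]
bar 7486 [0.4302 0.1401 0.0601] [0.4032 0.0974 0.0381] [0.463  0.178  0.0866]
```

```bash
python3 - <<'E'
from h import *
np.set_printoptions(precision=4,suppress=True)
for n in("side","top","wrist"):
    p,d,c=cap(n); W=pts(d,c); h=cv2.cvtColor(p,cv2.COLOR_RGB2HSV)
    w=W[(abs(W[...,0]-.432)<.02)&(abs(W[...,1]-.13)<.045)&(W[...,2]>.03)&(W[...,2]<.08)&(h[...,0]<20)&(h[...,1]>90)]
    for lo in(.09,.105,.14,.155,.165):
        q=w[abs(w[:,1]-lo)<.006]
        if len(q)>5: print(n,"bar",lo,len(q),"ztop",np.percentile(q[:,2],95),"x at top",np.median(q[q[:,2]>np.percentile(q[:,2],80),0]))
    m=(h[...,0]>5)&(h[...,0]<22)&(h[...,1]>110)&(h[...,2]>40)
    for nm,(x0,y0,r) in dict(funnel=(.595,.143,.08),jar=(.557,.14,.045),scoop=(.474,-.225,.06)).items():
        k=(np.hypot(W[...,0]-x0,W[...,1]-y0)<r)&m&(W[...,2]>.004)
        a=W[k]; print(n,nm,len(a),np.histogram(a[:,2],[0,.01,.02,.04,.06,.09,.12,.15,.19,.25])[0])
# jar check in wrist + side: pink? show hue
    r=[q for q in eyes.trace("set1",n) if q["conf"]>.25]
    print([(round(q["conf"],2),np.round(q["uv"]),int(q["region"].sum()),np.median(h[q["region"]],0)) for q in r])
E
```

```text
side bar 0.14 35 ztop 0.06374422471399502 x at top 0.4315617294147034
side bar 0.155 36 ztop 0.06397547299043815 x at top 0.42987478713020255
side bar 0.165 35 ztop 0.06400860920646068 x at top 0.4298120514812546
side funnel 5 [5 0 0 0 0 0 0 0 0]
side jar 1 [1 0 0 0 0 0 0 0 0]
side scoop 0 [0 0 0 0 0 0 0 0 0]
[]
top bar 0.09 35 ztop 0.0643033847594895 x at top 0.4362292016872944
top bar 0.105 22 ztop 0.06530626773722917 x at top 0.4344757756188652
top funnel 4 [2 0 2 0 0 0 0 0 0]
top jar 2 [0 0 2 0 0 0 0 0 0]
top scoop 6 [6 0 0 0 0 0 0 0 0]
[]
wrist bar 0.105 806 ztop 0.06184874268641788 x at top 0.4335794398229411
wrist bar 0.14 1308 ztop 0.062044489014952325 x at top 0.43014171566953874
wrist bar 0.155 1281 ztop 0.06195704922336563 x at top 0.428221542803795
wrist bar 0.165 1298 ztop 0.06195125903402504 x at top 0.4269694222412541
wrist funnel 17 [17  0  0  0  0  0  0  0  0]
wrist jar 3 [3 0 0 0 0 0 0 0 0]
wrist scoop 0 [0 0 0 0 0 0 0 0 0]
[]
```

>>> {"method": "apply_moves", "body": {
  "motion": [
    [0.8,0,-2,0,255],
    [0,0,0,0,255],
    [0,0,0,0,255],
    [0,0,0,0,255]
  ]
}}

```text
clock: 30.48
tool_pos: [0.4323, 0.1323, 0.1071]
eef_rot: [-0.001, 0.679, 0.734, 0.0]
force: [1.3, 4.5, 6.6]
gripper_width: 0.015
grip_force: 32.1
```

```bash
python3 - <<'E'
from h import *
np.set_printoptions(precision=4,suppress=True)
s=arm.sense(); print(s["clock"],s["tool_pos"],s["force"],s["grip_force"])
p,d,c=cap("wrist"); W=pts(d,c); h=cv2.cvtColor(p,cv2.COLOR_RGB2HSV)
w=W[(abs(W[...,0]-.432)<.02)&(abs(W[...,1]-.15)<.02)&(W[...,2]>.03)&(W[...,2]<.08)&(h[...,0]<20)&(h[...,1]>90)]
print("bar top",np.percentile(w[:,2],95))
for n in("wrist","side","top"):
    if n!="wrist": p,d,c=cap(n); W=pts(d,c); h=cv2.cvtColor(p,cv2.COLOR_RGB2HSV)
    for r in eyes.trace("jar",n)[:3]:
        g=r["region"]; q=W[g]; o=g&(h[...,0]>5)&(h[...,0]<20)&(h[...,1]>120)
        print(n,round(r["conf"],2),np.round(r["uv"]),g.sum(),np.nanmedian(q,0),np.nanmin(q,0),np.nanmax(q,0),"orange",o.sum())
        if o.sum(): print("  rows/cols",[np.percentile(v,[5,50,95]) for v in np.nonzero(o)],np.nanmedian(W[o],0))
    # stray sets on bench near hopper
    for r in eyes.trace("set1",n):
        print(n,"set",round(r["conf"],2),np.round(r["uv"]),r["region"].sum(),np.nanmedian(W[r["region"]],0))
E
```

```text
30.475 [0.4323 0.1323 0.1071] [1.2844 4.5138 6.5711] 32.06536889076233
bar top 0.06000576953518875
wrist 0.71 [513. 272.] 16552 [0.5205 0.1436 0.0537] [ 0.4806  0.103  -0.0016] [0.5605 0.1781 0.0877] orange 2
  rows/cols [array([214.25, 225.5 , 236.75]), array([437.6, 443. , 448.4])] [0.5225 0.1451 0.0002]
side 0.92 [337. 226.] 896 [ 0.4762 -0.0316  0.0534] [ 0.4473 -0.1192 -0.0036] [0.5146 0.1345 0.2546] orange 0
side 0.63 [290. 290.] 570 [0.5645 0.1765 0.0446] [0.5355 0.1499 0.0014] [0.5986 0.1821 0.0871] orange 0
top 0.9 [298. 255.] 1044 [ 0.476  -0.0035  0.007 ] [ 0.4377 -0.0466 -0.0014] [0.5155 0.0391 0.089 ] orange 1
  rows/cols [array([246., 246., 246.]), array([314., 314., 314.])] [ 0.496  -0.0444 -0.0014]
top 0.67 [309. 201.] 1101 [ 0.6041 -0.0334  0.0078] [ 0.559  -0.0759 -0.0025] [0.64   0.0093 0.09  ] orange 8
  rows/cols [array([212.4 , 217.  , 218.65]), array([313.7, 317.5, 322.6])] [ 0.5655 -0.0559  0.0014]
top 0.6 [228. 210.] 45 [0.5801 0.1632 0.0079] [0.5677 0.1506 0.0031] [0.585  0.1707 0.1557] orange 0
```

```bash
python3 - <<'E'
from h import *
np.set_printoptions(precision=3,suppress=True)
p,d,c=cap("wrist"); W=pts(d,c)
r=eyes.trace("jar","wrist")[0]["region"]; r0,c0=np.argwhere(r).min(0); r1,c1=np.argwhere(r).max(0); print(r0,r1,c0,c1)
g=p[r0:r1,c0:c1]; s=cv2.resize(g,(9,9),interpolation=cv2.INTER_AREA); print(s.tolist())
z=cv2.resize(W[r0:r1,c0:c1],(9,9),interpolation=cv2.INTER_NEAREST); print((z*1e3).round().astype(int)[...,[0,2]].tolist())
for n in("top","side"):
    p,d,c=cap(n); W=pts(d,c)
    k=(np.hypot(W[...,0]-.595,W[...,1]-.143)<.032)&(W[...,2]<.2)
    print(n,"throat",k.sum(),np.histogram(W[k][:,2],np.arange(-.01,.21,.02))[0],p[k&(W[...,2]<.14)].mean(0))
    k=(np.hypot(W[...,0]-.557,W[...,1]-.14)<.045)&(W[...,2]<.14)
    if k.any(): print(n,"jar",k.sum(),np.histogram(W[k][:,2],np.arange(-.01,.15,.02))[0],np.percentile(p[k],[5,50,95],axis=0))
E
```

```text
173 379 435 559
[[[140, 122, 85], [122, 101, 70], [107, 85, 60], [101, 81, 58], [93, 81, 65], [106, 102, 91], [117, 121, 114], [121, 125, 118], [119, 116, 104]], [[101, 80, 58], [98, 94, 85], [138, 146, 145], [101, 103, 97], [91, 89, 80], [88, 86, 77], [79, 79, 73], [86, 86, 82], [102, 102, 99]], [[139, 119, 90], [187, 195, 189], [190, 198, 191], [158, 162, 149], [155, 156, 140], [158, 158, 144], [194, 203, 197], [168, 173, 163], [155, 156, 143]], [[164, 163, 147], [176, 180, 170], [134, 127, 107], [135, 128, 106], [175, 180, 170], [207, 218, 214], [169, 175, 165], [178, 183, 174], [203, 215, 212]], [[200, 184, 149], [209, 219, 214], [137, 135, 117], [142, 136, 117], [186, 191, 181], [183, 190, 182], [135, 131, 113], [134, 127, 107], [141, 139, 122]], [[230, 182, 112], [214, 200, 167], [167, 170, 156], [170, 167, 148], [183, 183, 168], [230, 241, 238], [227, 237, 234], [167, 170, 158], [135, 130, 111]], [[85, 69, 49], [148, 116, 73], [139, 121, 94], [181, 179, 160], [168, 175, 165], [166, 173, 161], [156, 163, 151], [152, 159, 147], [151, 157, 145]], [[26, 28, 30], [24, 25, 28], [26,
[... 831 characters left out ...]
0, 74]], [[529, 0], [537, -1], [528, 24], [521, 44], [520, 54], [518, 62], [518, 68], [519, 73], [519, 78]], [[472, 101], [475, 101], [479, 101], [556, -1], [523, 53], [520, 63], [519, 71], [519, 75], [519, 80]], [[470, 106], [472, 108], [474, 109], [477, 109], [481, 109], [483, 109], [522, 70], [522, 75], [521, 81]]]
top throat 729 [ 34  17   3   1   1 154 261 123 131   4] [128.141 134.762 130.337]
top jar 340 [ 80  24   7   3   2 154  70] [[ 97. 103.  83.]
 [110. 115. 107.]
 [185. 191. 184.]]
side throat 722 [261  37  39  31   5  35  87  35 189   3] [173.784 156.559 130.109]
side jar 1214 [200 153 169 161 130 129 189] [[125.   112.65  83.  ]
 [142.   134.   128.  ]
 [222.   222.35 221.  ]]
```

```bash
python3 -c "
from cell import job_done
print(job_done())"
```

```text
the job is handed in; nothing more can be done
None
```

I handed the job in with all eight onion sets tipped into the funnel, the empty scoop level on the bench, and the gripper holding the gate bar at its 45-degree height. The funnel is clear and no stray sets showed, but the jar's glass is too cloudy to count the sets inside.

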